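Slide the lino block out of its slanted drying slot and register it in the inking tray

ROBOT

A 6-joint arm with a two-finger parallel gripper is mounted at the origin on the work surface; the furniture and walls round the work are solid. World frame = base frame: x ahead of the robot, y to its left, z up, the work surface at z = 0. Lengths are in m, angles in degrees, forces in N, time in s.
With the tool pointing down it reaches from about 0.225 to 0.725 m from the base axis. Payload 3.1 kg.
Tool frame: the origin (TCP) lies midway between the tips of the shut fingers; the grasp point (between the pads) lies manip.grasp_offset behind it (manip.grasp_offset is the distance from the TCP to the grasp point, in m); z points along the fingers, y is the line along which they close (so a half turn about z gives the same grasp; the last joint's range is limited). The gripper opens to 85 mm and grips with 20 to 120 N. Pads are 22 mm wide; open, the fingers measure 114 mm over their backs; the gripper's body (76 mm by 85 mm) begins 54 mm behind the grasp point. The pads swing forward as they close: fully open they stand 13 mm farther back than shut.
Start: joints at [68.022, 2.75, 5.684, 92.934, 0, 82.678], TCP at [0.133, 0.508, 0.231] pointing down, gripper open.
Joint ranges: [-166.93, 166.93], [-56.73, 111.36], [-69.38, 81.34], [-121.58, 131.49], [-85.45, 84.26], [-180, 180]. Speed limits (degrees/s): [159.86, 159.86, 180, 180, 180, 180].

INTERFACE

Orientations are given as a 3x3 rotation matrix whose columns are the frame's x, y, z axes.
In Python, from rig import telemetry, eyes, job_done, manip gives the robot as it stands.
- The arm moves only by the shell command python3 -m handwheel 'ROWS' [OPENING] [FORCE]. ROWS is JSON, a list of rows, each an object with "delta_pos": the shift along the tool's x, y, z in cm, a list of three; "turn": the turn about the tool's z in degrees. In form: [{"delta_pos": [dx, dy, dz], "turn": turn}, ...]. A call has 1 to 10 rows; each row is the pose to reach, as a shift and turn from the pose commanded when the call began, along the tool's axes at that moment; what a row does not reach only later rows make up. A row lasts 1/12 s, in which the tool goes at most 41.7 mm and 7.16 degrees, less where a joint would pass 70% of its speed; a pose out of reach is approached as far as the arm can. A call with a gripper value outside its range is refused whole. OPENING is the closure in counts, from 0 (fully open) to 255 (shut), set as the call begins (- or left out, the last holds). The fingers move at their own pace and stop on an object; FORCE is the grip in N (left out, the last holds). Time passes only in rows, so rows that repeat a pose let the fingers close. It gives the time, the measured TCP pose, the force, the opening and the grip force at its end, in the units of the state.
- telemetry.state(): the state, without advancing time (a new reading comes with each control period).
- eyes.read_camera(name): name is "scene" or "top"; returns the picture (420x560x3 uint8, red, green, blue); there is no depth.
- eyes.get_calibration(name): a dict with "mtx" (3x3 intrinsics, pixels), "k1" (the pictures are not rectified: a ray, as slopes to the right and down, at radius r is drawn at 1 + k1 r^2 times it, then the intrinsics apply), "R" (3x3) and "t" (3): a world point X has camera coordinates R X + t. Camera axes: x right, y down, z forward; pixel columns grow to the right and rows downward; lengths in m; the calibration is good to about 2 mm. A picture is of the moment at which its call begins. get_calibration takes no time and is no camera call.
- job_done(): hands the job in; it is judged then, once.
The state is a dict: "t": time; "q": joint angles; "qd": joint speeds; "effort": joint torques, N m; "tool_pos": TCP position; "eef_rot": TCP orientation; "force": force on the tool from outside, world axes, zero at the start; "wrist_torque": the same for the moment, N m; "finger_gap": finger opening in m; "grip_force": force on a finger pad.
Only numpy, scipy, OpenCV 4.12 (cv2) and the standard library are available. Lean on these libraries where they do the work, as an engineer would, in place of code of your own. Each camera call takes 0.05 s, during which the arm holds its last target. There are 200 camera calls.

TASK

Slide the brown carved lino block up along its slanted slot and out of the wooden drying rack, without dragging the rack along or disturbing the green and white blocks beside it or the ink bottle. Set it down (do not drop it) in the wooden inking tray, lying flat with its carved face up and its long side pointing towards the far fence, then nudge it by feel until it sits snug against both dark fences, without shoving the tray across the table.

Things in the scene. Friction and masses are not known exactly. Their poses are not given: they have to be found in the camera images.
- rack: Loose wooden drying rack, 1.6 kg, 215 x 104 x 62 mm, held by its weight only. Origin: centre of underside; z up, +x away from the robot at yaw 0 (yaw within 0.25 rad). Floor 12 mm above the underside. Three slots, feet at x = -40, 20, 80 mm, run up along (-0.422, 0, 0.906) of this frame: leaning 25 degrees off vertical towards the robot. A block pulled any other way binds and drags the rack.
- slot_mid (a point): Foot of the middle slot, on the rack's floor. Each slot is a pair of wooden grooves, 12 mm wide and about 50 mm deep, that guide only the outer 7 mm of a block's two side edges, between two cheeks 62 mm high; the middle 60 mm of each block's width stands free. Which block is in which slot varies.
- lino_center (a point): Centre of the brown lino block, 75 (x) x 100 (y) x 9 (z) mm, about 0.11 kg; z comes out of the face carved with wavy lines. In the rack y points up along the slot, the carved face looks up and away from the robot, and about 50 mm stands out of the grooves (upper edge 50 mm from this point). Next blocks' faces are 45 mm away: open the fingers only to about 30 mm beside it.
- green_block_center (a point): Centre of the green block of the same size and stance as the lino block, in another slot of the rack; to be left alone.
- white_block_center (a point): Centre of the white block of the same size and stance, in the third slot; to be left alone.
- tray: Loose inking tray, 1.6 kg, held by friction only (slides when pushed with more than about 7 N): plywood board 165 (x) x 135 (y) x 8 mm with two dark fences 14 mm wide, tops 18 mm above the underside: far fence along the whole +x edge, inner face x = 68.5 mm; left fence along the +y edge, inner face y = 53.5 mm. Other sides open. Origin: centre of underside, z up; yaw within 0.3 rad.
- tray_corner (a point): Inner corner of the tray where the two fences meet, at the board's top (8 mm above the table); axes as the tray's. The block's 100 mm side ends along the tray's x, the 75 mm side along y, so its centre ends 50 mm (x) and 37.5 mm (y) from here.
- ink_center (a point): Centre of the dark ink bottle with white cap, 43 mm wide, 92 mm high, standing loose on the table (this point is half-way up); to be left alone. Fixed furniture to keep clear of: a drawer chest about 0.23 m high between rack and tray, and a paint box with raised lid to the right of the tray.
Things that resemble listed ones, but are neither listed nor needed, are in the scene too. Leave any orange, pink or purple look-alike of the part that bears lino_center alone.

How it is judged:
By the outcome, as a careful person would: the job done as asked, in the order asked, and still so for the second after the job is handed in, with the robot touching nothing.
It also fails if it takes over 67 s, if anything falls off the work surface, if the arm or the gripper's body presses on something with over 40 N, if the wrist force passes 120 N, or if a joint passes its speed limit or range.

## Working session

There is one attempt and no reset: what is moved stays moved. The work goes in short steps, Python scripts to look and compute and a shell command to move; the robot and the scene stay as the last step left them, time stands still between calls to the robot, and variables do not carry over. Pictures are saved under pics/ and viewed, at most 10 in all, crops included, and the job is handed in when it is done.

```bash
mkdir -p pics; ls; python3 - <<'E'
from rig import telemetry, eyes, manip
import cv2, numpy as np
s=telemetry.state()
print({k:np.round(v,3).tolist() for k,v in s.items()}, manip.grasp_offset)
for n in ("scene","top"):
    im=eyes.read_camera(n); cv2.imwrite(f"pics/{n}0.png",im[...,::-1])
    c=eyes.get_calibration(n); print(n,{k:np.round(v,4).tolist() for k,v in c.items()})
E
```

```text
pics
{'t': 0.0, 'q': [68.023, 2.791, 5.592, 92.935, -0.001, 82.679], 'qd': [0.014, 0.001, 0.073, 0.052, -0.026, -0.092], 'effort': [-0.0, -33.878, 32.002, 0.02, -0.0, 0.0], 'tool_pos': [0.133, 0.507, 0.23], 'eef_rot': [[-0.967, 0.253, -0.001], [0.253, 0.967, -0.002], [0.0, -0.002, -1.0]], 'force': [0.109, 0.796, 0.126], 'wrist_torque': [-0.002, -0.012, -0.07], 'grip_force': 0.0, 'finger_gap': 0.085} 0.0187
scene {'mtx': [[538.3074, 0.0, 286.1107], [0.0, 538.3074, 202.0958], [0.0, 0.0, 1.0]], 'k1': -0.0202, 'R': [[-0.5428, -0.8398, -0.0027], [-0.5413, 0.3524, -0.7634], [0.6421, -0.4129, -0.6459]], 't': [0.4513, 0.2439, 1.4591]}
top {'mtx': [[416.2097, 0.0, 276.8259], [0.0, 416.2097, 204.0947], [0.0, 0.0, 1.0]], 'k1': -0.0186, 'R': [[0.0138, -0.9999, 0.0057], [-0.9953, -0.0143, -0.0958], [0.0959, -0.0044, -0.9954]], 't': [0.2011, 0.4835, 1.2573]}
```

View pics/scene0.png

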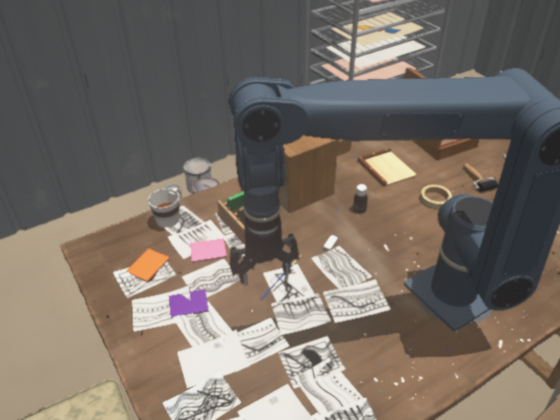

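View pics/top0.png

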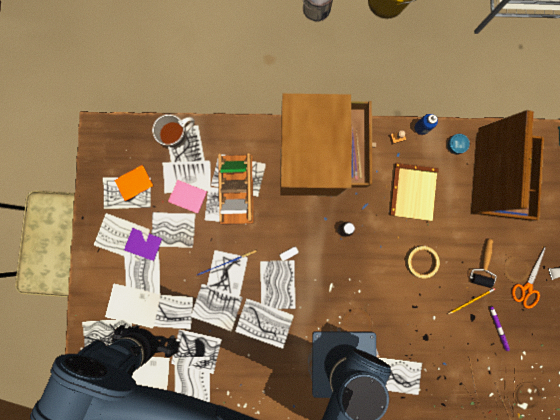

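```bash
cat > h.py <<'E'
import numpy as np, cv2
from rig import telemetry, eyes, manip
def cal(n):
    c=eyes.get_calibration(n); return [np.array(c[k]) for k in("mtx","k1","R","t")]
def proj(n,X):
    K,k1,R,t=cal(n); p=np.atleast_2d(X)@R.T+t; s=p[:,:2]/p[:,2:]
    s=s*(1+k1*(s**2).sum(1,keepdims=True)); return s*[K[0,0],K[1,1]]+K[:2,2]
def ray(n,uv,z):
    K,k1,R,t=cal(n); uv=np.atleast_2d(uv).astype(float)
    d=(uv-K[:2,2])/[K[0,0],K[1,1]]; s=d.copy()
    for _ in range(9): s=d/(1+k1*(s**2).sum(1,keepdims=True))
    w=np.c_[s,np.ones(len(s))]@R; o=-R.T@t
    return o+w*((np.asarray(z)-o[2])/w[:,2])[:,None]
def st(): 
    s=telemetry.state(); print({k:np.round(s[k],4).tolist() for k in("t","tool_pos","force","finger_gap","grip_force")})
    return s
E
python3 - <<'E'
import cv2,numpy as np
im=cv2.imread("pics/top0.png")
a=cv2.resize(im[145:235,200:270],None,fx=6,fy=6,interpolation=cv2.INTER_CUBIC)
b=cv2.resize(im[155:230,382:446],None,fx=6,fy=6,interpolation=cv2.INTER_CUBIC)
o=np.zeros((540,420+384,3),np.uint8);o[:,:420]=a;o[:450,420:]=b
cv2.imwrite("pics/c1.png",o[:,:800])
E
```

```text
(no output)
```

View pics/c1.png

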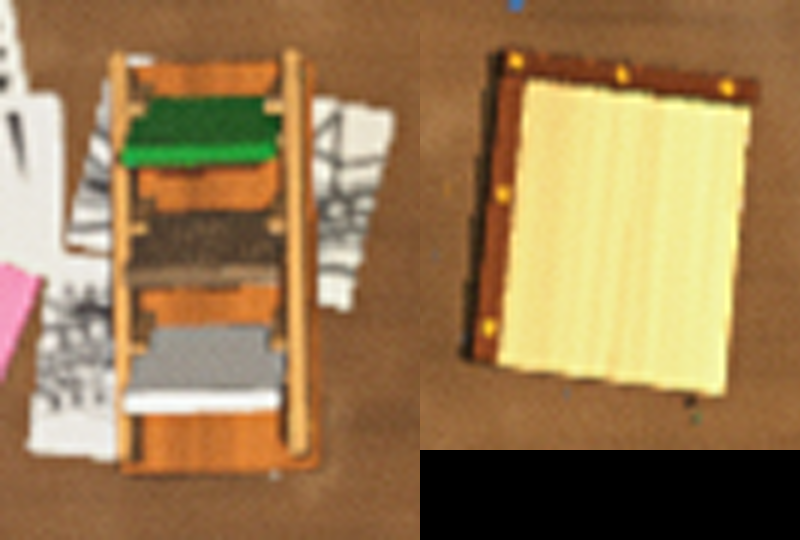

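```bash
cat >> h.py <<'E'
from scipy.optimize import least_squares
def fit(n,L,uv,x0):
    L=np.array(L)/1000.
    def W(p):
        c,s=np.cos(p[2]),np.sin(p[2]); return L@np.array([[c,-s,0],[s,c,0],[0,0,1]]).T+[p[0],p[1],0]
    r=least_squares(lambda p:(proj(n,W(p))-uv).ravel(),x0); return r.x,np.round(r.fun.reshape(-1,2),1)
E
python3 - <<'E'
from h import *
f=lambda P,o:(np.array(P)+.5)/6-.5+o
uv=f([(112,52),(118,460),(302,50),(307,455)],[200,145])
r,e=fit("top",[(107.5,52,62),(-107.5,52,62),(107.5,-52,62),(-107.5,-52,62)],uv,[.55,.25,0]);print("rack",r,e.tolist())
uv=f([(500-420,48),(760-420,78),(472-420,360),(726-420,396),(525-420,80)],[382,155])
t,e=fit("top",[(82.5,67.5,18),(82.5,-67.5,18),(-82.5,67.5,18),(-82.5,-67.5,8),(68.5,53.5,8)],uv,[.55,-.2,0]);print("tray",t,e.tolist())
# brown block upper edge, robot-side top edge corners
print("brown edge near",ray("top",f([(130,283),(276,283)],[200,145]),.102), "far top edge",ray("top",f([(133,268),(278,262)],[200,145]),.106))
print("ink",ray("top",[[347,228]],.092),"chest",ray("top",[[281,186],[352,188],[371,186],[282,94]],.23))
print("cam",-cal("top")[2].T@cal("top")[3])
c,s=np.cos(r[2]),np.sin(r[2]);R=np.array([[c,-s,0],[s,c,0],[0,0,1]]);o=np.array([r[0],r[1],0])
d=np.array([-.4226,0,.9063]); n=np.array([.9063,0,.4226]); foot=np.array([.02,0,.012])
for sx in(-1,1):
  for k,P in(("top near",foot+d*.1-n*.0045),("top far",foot+d*.1+n*.0045)):
    X=R@(P+[0,sx*.0375,0])+o; print(k,X.round(4),((proj("top",X)-[200,145]+.5)*6-.5).round(0))
E
```

```text
rack [0.52749737 0.33530112 0.03664434] [[-1.4, -1.6], [-1.8, 1.7], [1.4, -2.0], [1.8, 1.7]]
tray [ 0.52775839 -0.21932732 -0.10959721] [[0.6, -0.1], [-0.0, 0.2], [0.1, 0.1], [-0.1, -0.3], [-0.5, 0.1]]
brown edge near [[0.50649301 0.3693903  0.102     ]
 [0.50750909 0.29906827 0.102     ]] far top edge [[0.51327499 0.3676218  0.106     ]
 [0.51718868 0.29803566 0.106     ]]
ink [[0.40730042 0.00403293 0.092     ]] chest [[ 0.50778379  0.19867986  0.23      ]
 [ 0.50528128  0.01482461  0.23      ]
 [ 0.5112446  -0.03454582  0.23      ]
 [ 0.7534128   0.19918402  0.23      ]]
cam [0.35788395 0.21349526 1.2966241 ]
top near [0.5026 0.2969 0.1007] [[281. 294.]]
top far [0.5107 0.2972 0.1045] [[280. 276.]]
top near [0.4998 0.3718 0.1007] [[125. 297.]]
top far [0.508  0.3721 0.1045] [[124. 279.]]
```

```bash
python3 -m handwheel '[{"delta_pos":[-16,-21,-7],"turn":-10},{"delta_pos":[-16,-21,-7],"turn":-17},{"delta_pos":[-16,-21,-7],"turn":-17},{"delta_pos":[-16,-21,-7],"turn":-17},{"delta_pos":[-16,-21,-7],"turn":-17},{"delta_pos":[-16,-21,-7],"turn":-17},{"delta_pos":[-32,-43,-7],"turn":-17},{"delta_pos":[-32,-43,-7],"turn":-17},{"delta_pos":[-32,-43,-7],"turn":-17},{"delta_pos":[-32,-43,-7],"turn":-17}]'
python3 -m handwheel '[{"delta_pos":[0,0,0],"turn":0},{"delta_pos":[0,0,0],"turn":0},{"delta_pos":[0,0,0],"turn":0}]'
python3 - <<'E'
from h import *
s=st();print(s["eef_rot"])
a=eyes.read_camera("scene")[...,::-1];b=eyes.read_camera("top")[...,::-1]
cv2.imwrite("pics/s1.png",a);cv2.imwrite("pics/t1.png",b)
u,v=proj("scene",[[.53,.335,.05]])[0].astype(int);print(u,v)
x0,y0=u-55,v-50
o=np.zeros((600,800,3),np.uint8)
o[:,:440]=cv2.resize(a[y0:y0+75*8//6,x0:x0+73],(438+2,600),interpolation=cv2.INTER_CUBIC) if 0 else cv2.resize(a[y0:y0+100,x0:x0+73],(440,600),interpolation=cv2.INTER_CUBIC)
o[:,440:]=cv2.resize(b[145:245,205:265],(360,600),interpolation=cv2.INTER_CUBIC)
cv2.imwrite("pics/c2.png",o);print(x0,y0)
E
```

```text
t: 0.93
tool_pos: [0.2863, 0.1294, 0.2985]
eef_rot: [[-0.999, -0.042, 0.001], [-0.042, 0.999, 0.0], [-0.001, 0.0, -1.0]]
force: [1.7, -0.0, -0.2]
finger_gap: 0.0856
grip_force: 0.0
t: 1.18
tool_pos: [0.2863, 0.1309, 0.2983]
eef_rot: [[-0.999, -0.039, -0.001], [-0.039, 0.999, 0.0], [0.001, 0.001, -1.0]]
force: [-0.5, 0.2, 1.0]
finger_gap: 0.085
grip_force: 0.0
{'t': 1.1833, 'tool_pos': [0.2863, 0.1309, 0.2983], 'force': [-0.4808, 0.2226, 0.9561], 'finger_gap': 0.085, 'grip_force': 0.0}
[[-9.99247086e-01 -3.87877337e-02 -8.78798626e-04]
 [-3.87881653e-02  9.99247341e-01  4.79530098e-04]
 [ 8.59537305e-04  5.13256039e-04 -9.99999499e-01]]
247 214
192 164
```

View pics/c2.png

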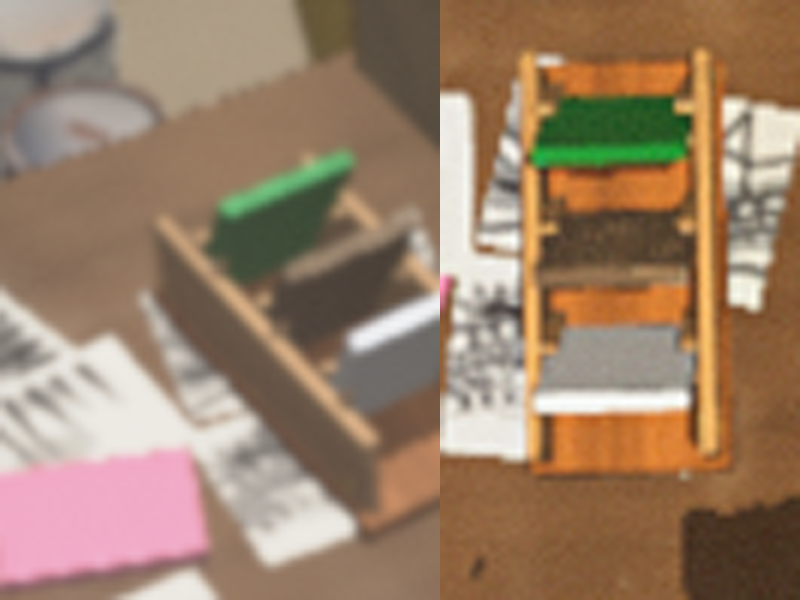

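```bash
python3 - <<'E'
from h import *
d=np.array([-.4226,0,.9063]); n=np.array([.9063,0,.4226])
def edge(fx):
    F=np.array([fx/1000,0,.012]); return [((F+d*.1+k*n*.0045)+[0,s*.0375,0])*1000 for k in(-1,1) for s in(1,-1)]
L=sum([edge(x) for x in(80,20,-40)],[])
uv=np.array([(537,165),(686,158),(541,148),(690,142),(537,286),(687,283),(541,271),(690,266),(537,412),(690,408),(537,394),(690,389)])
uv=(uv-[440,0]+.5)/6-.5+[205,145]
r,e=fit("top",L,uv,[.53,.335,0]);print("rack",r,e.tolist())
# full 3D check in scene
c,s=np.cos(r[2]),np.sin(r[2]);W=(np.array(L)/1000)@np.array([[c,-s,0],[s,c,0],[0,0,1]]).T+[r[0],r[1],0]
p=proj("scene",W)-[192,164]
print(((p+.5)*[440/73,6]-.5).round(0).tolist())
print("brown",W[4:8].round(4).tolist(), W[4:8].mean(0))
E
```

```text
rack [0.53235975 0.33466517 0.03148022] [[-0.2, -0.2], [0.7, 0.5], [-1.1, -0.4], [-0.0, 0.2], [-0.1, 0.1], [0.8, 0.2], [-1.0, -0.4], [0.2, 0.0], [-0.0, -0.2], [0.5, 0.0], [-0.2, -0.1], [0.4, 0.2]]
[[228.0, 216.0], [357.0, 162.0], [219.0, 202.0], [348.0, 148.0], [290.0, 282.0], [421.0, 225.0], [281.0, 267.0], [412.0, 210.0], [356.0, 350.0], [488.0, 290.0], [346.0, 335.0], [479.0, 275.0]]
brown [[0.5049, 0.3713, 0.1007], [0.5072, 0.2964, 0.1007], [0.513, 0.3716, 0.1045], [0.5154, 0.2966, 0.1045]] [0.51011078 0.33396453 0.10263   ]
```

```bash
python3 -m handwheel '[{"delta_pos":[-23.5,19.4,0],"turn":0.4},{"delta_pos":[-23.5,19.4,0],"turn":0.4},{"delta_pos":[-23.5,19.4,0],"turn":0.4},{"delta_pos":[-23.5,19.4,0],"turn":0.4},{"delta_pos":[-23.5,19.4,0],"turn":0.4},{"delta_pos":[-23.5,19.4,0],"turn":0.4},{"delta_pos":[-23.5,19.4,0],"turn":0.4},{"delta_pos":[-23.5,19.4,0],"turn":0.4},{"delta_pos":[-23.5,19.4,8],"turn":0.4},{"delta_pos":[-23.5,19.4,12],"turn":0.4}]' 0 20
python3 -m handwheel '[{"delta_pos":[0,0,3],"turn":0},{"delta_pos":[0,0,3],"turn":0},{"delta_pos":[0,0,3],"turn":0},{"delta_pos":[0,0,3],"turn":0},{"delta_pos":[0,0,3],"turn":0},{"delta_pos":[0,0,3],"turn":0}]'
python3 -c "
from h import *
s=telemetry.state();print(s['eef_rot'])
R=s['eef_rot'];d=R.T@(np.array([.5135,.334,.078])-s['tool_pos']);print(d*100)
a=eyes.read_camera('scene')[...,::-1];cv2.imwrite('pics/c3.png',cv2.resize(a[140:260,180:300],(600,600),interpolation=cv2.INTER_CUBIC))"
```

```text
t: 2.12
tool_pos: [0.5147, 0.3404, 0.2166]
eef_rot: [[-0.999, -0.041, 0.007], [-0.041, 0.999, 0.004], [-0.007, 0.003, -1.0]]
force: [0.1, 0.5, 0.1]
finger_gap: 0.0853
grip_force: 0.0
t: 2.62
tool_pos: [0.515, 0.3361, 0.1897]
eef_rot: [[-0.999, -0.035, 0.007], [-0.035, 0.999, 0.003], [-0.007, 0.003, -1.0]]
force: [1.1, 0.3, 0.8]
finger_gap: 0.0856
grip_force: 0.0
[[-0.99937358 -0.03473099  0.00679754]
 [-0.03470807  0.9993915   0.00346177]
 [-0.00691364  0.00322367 -0.9999709 ]]
[ 0.23481676 -0.24012248 11.16866905]
```

View pics/c3.png

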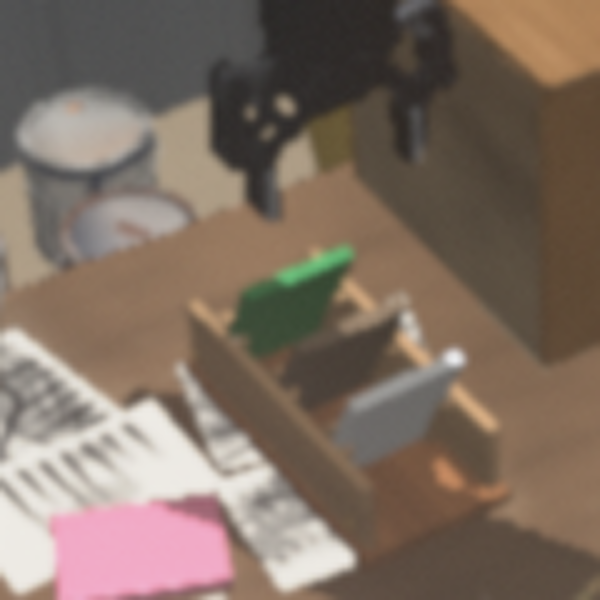

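```bash
python3 -m handwheel '[{"delta_pos":[0.2,-0.15,3],"turn":0.0},{"delta_pos":[0.2,-0.15,6],"turn":0},{"delta_pos":[0.2,-0.15,8],"turn":0},{"delta_pos":[0.2,-0.15,10],"turn":0},{"delta_pos":[0.2,-0.15,11],"turn":0},{"delta_pos":[0.2,-0.15,11.1],"turn":0},{"delta_pos":[0.2,-0.15,11.1],"turn":0},{"delta_pos":[0.2,-0.15,11.1],"turn":0},{"delta_pos":[0.2,-0.15,11.1],"turn":0},{"delta_pos":[0.2,-0.15,11.1],"turn":0}]'
python3 -c "
from h import *
s=st()
K=proj('scene',[s['tool_pos']+np.array([0,y,.012]) for y in(.0425,-.0425)]);print((K-[180,140])*5)
a=eyes.read_camera('scene')[...,::-1];cv2.imwrite('pics/c4.png',cv2.resize(a[140:260,180:300],(600,600),interpolation=cv2.INTER_CUBIC))"
```

```text
t: 3.5
tool_pos: [0.5125, 0.3336, 0.0763]
eef_rot: [[-0.999, -0.034, 0.003], [-0.034, 0.999, 0.002], [-0.003, 0.001, -1.0]]
force: [0.0, 1.0, 0.0]
finger_gap: 0.0854
grip_force: 0.0
{'t': 3.5, 'tool_pos': [0.5125, 0.3336, 0.0763], 'force': [0.0327, 0.9797, 0.0116], 'finger_gap': 0.0854, 'grip_force': 0.0}
[[286.32325792 364.42181882]
 [410.87966163 313.2151521 ]]
```

View pics/c4.png

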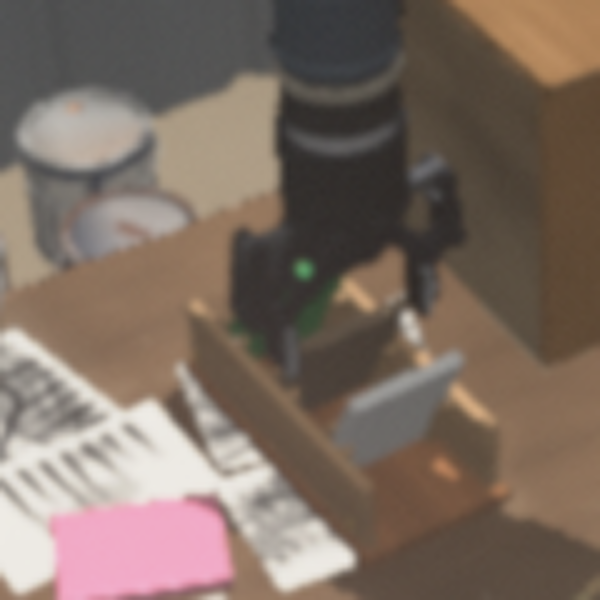

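```bash
python3 -m handwheel '[{"delta_pos":[0,0,-0.3],"turn":0},{"delta_pos":[0,0,-0.3],"turn":0},{"delta_pos":[0,0,-0.3],"turn":0},{"delta_pos":[0,0,-0.3],"turn":0},{"delta_pos":[0,0,-0.3],"turn":0},{"delta_pos":[0,0,-0.3],"turn":0}]' 90 30
```

```text
t: 4.05
tool_pos: [0.5116, 0.3346, 0.0784]
eef_rot: [[-0.999, -0.035, 0.001], [-0.035, 0.999, 0.003], [-0.001, 0.003, -1.0]]
force: [-1.1, 5.7, 3.4]
finger_gap: 0.074
grip_force: 39.7
```

```bash
python3 -m handwheel '[{"delta_pos":[0,0.1,0],"turn":0},{"delta_pos":[0,0.1,0],"turn":0},{"delta_pos":[0,0.1,0],"turn":0}]'
python3 -m handwheel '[{"delta_pos":[0.08,0,-0.18],"turn":0},{"delta_pos":[0.17,0,-0.36],"turn":0},{"delta_pos":[0.25,0,-0.54],"turn":0},{"delta_pos":[0.34,0,-0.73],"turn":0},{"delta_pos":[0.42,0,-0.91],"turn":0},{"delta_pos":[0.42,0,-0.91],"turn":0},{"delta_pos":[0.42,0,-0.91],"turn":0}]'
```

```text
t: 4.3
tool_pos: [0.5114, 0.3346, 0.0781]
eef_rot: [[-0.999, -0.034, 0.001], [-0.034, 0.999, 0.001], [-0.001, 0.001, -1.0]]
force: [-2.5, 3.7, 5.1]
finger_gap: 0.0736
grip_force: 39.8
t: 4.88
tool_pos: [0.5077, 0.3344, 0.0851]
eef_rot: [[-0.999, -0.034, 0.001], [-0.034, 0.999, 0.001], [-0.001, 0.001, -1.0]]
force: [1.9, 5.9, -2.5]
finger_gap: 0.0738
grip_force: 39.1
```

```bash
python3 -m handwheel '[{"delta_pos":[0.13,0.05,-0.27],"turn":0},{"delta_pos":[0.25,0.1,-0.54],"turn":0},{"delta_pos":[0.38,0.1,-0.82],"turn":0},{"delta_pos":[0.51,0.1,-1.09],"turn":0},{"delta_pos":[0.63,0.1,-1.36],"turn":0},{"delta_pos":[0.76,0.1,-1.63],"turn":0},{"delta_pos":[0.85,0.1,-1.81],"turn":0},{"delta_pos":[0.85,0.1,-1.81],"turn":0},{"delta_pos":[0.85,0.1,-1.81],"turn":0}]'
python3 -c "
from h import *
st()
a=eyes.read_camera('scene')[...,::-1];cv2.imwrite('pics/c5.png',cv2.resize(a[140:260,180:300],(600,600),interpolation=cv2.INTER_CUBIC))"
```

```text
t: 5.63
tool_pos: [0.4982, 0.3341, 0.1049]
eef_rot: [[-0.999, -0.034, -0.0], [-0.034, 0.999, -0.001], [0.0, -0.001, -1.0]]
force: [0.3, 0.2, -0.5]
finger_gap: 0.0739
grip_force: 39.3
{'t': 5.6333, 'tool_pos': [0.4982, 0.3341, 0.1049], 'force': [0.329, 0.2235, -0.5155], 'finger_gap': 0.0739, 'grip_force': 39.2855}
```

View pics/c5.png

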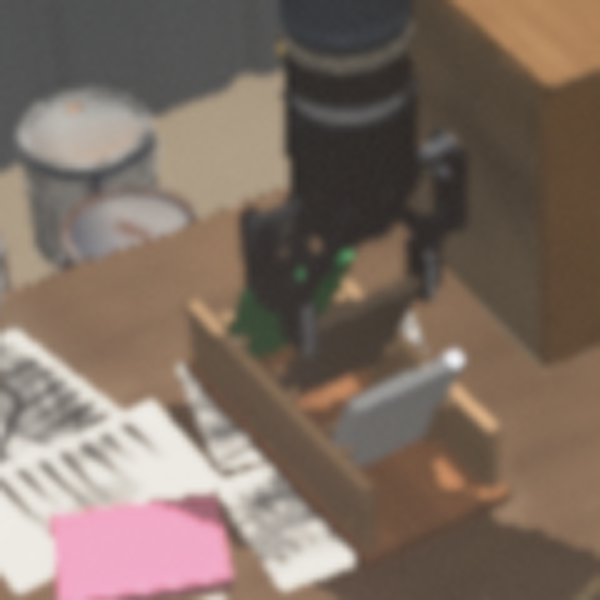

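```bash
python3 -m handwheel '[{"delta_pos":[0.17,0,-0.36],"turn":0},{"delta_pos":[0.34,0,-0.73],"turn":0},{"delta_pos":[0.51,0,-1.09],"turn":0},{"delta_pos":[0.68,0,-1.45],"turn":0},{"delta_pos":[0.85,0,-1.81],"turn":0},{"delta_pos":[1.01,0,-2.18],"turn":0},{"delta_pos":[1.27,0,-2.72],"turn":0},{"delta_pos":[1.52,0,-3.26],"turn":0},{"delta_pos":[1.9,0,-4.08],"turn":0},{"delta_pos":[1.9,0,-4.08],"turn":0}]'
python3 -m handwheel '[{"delta_pos":[0,0,-2],"turn":0},{"delta_pos":[0,0,-5],"turn":0},{"delta_pos":[0,0,-8],"turn":0},{"delta_pos":[0,0,-11],"turn":0},{"delta_pos":[0,0,-14],"turn":0},{"delta_pos":[0,0,-16],"turn":0},{"delta_pos":[0,0,-17],"turn":0},{"delta_pos":[0,0,-17],"turn":0}]' - 45
```

```text
t: 6.52
tool_pos: [0.4797, 0.3345, 0.1478]
eef_rot: [[-0.999, -0.034, 0.002], [-0.034, 0.999, 0.002], [-0.003, 0.001, -1.0]]
force: [0.7, -0.6, -0.5]
finger_gap: 0.0741
grip_force: 39.2
t: 7.18
tool_pos: [0.4807, 0.3345, 0.3194]
eef_rot: [[-0.999, -0.034, 0.006], [-0.034, 0.999, 0.003], [-0.007, 0.003, -1.0]]
force: [-0.1, 0.5, -1.0]
finger_gap: 0.0732
grip_force: 57.4
```

```bash
python3 -m handwheel '[{"delta_pos":[1.5,-2,-1],"turn":0},{"delta_pos":[3,-5,-1.5],"turn":0},{"delta_pos":[4.5,-8.5,-1.5],"turn":0},{"delta_pos":[6,-12,-1.5],"turn":0},{"delta_pos":[6.7,-15.5,-1.5],"turn":0},{"delta_pos":[7,-19,-1.5],"turn":0},{"delta_pos":[7,-22.5,-1.5],"turn":0},{"delta_pos":[7.2,-26,-1.5],"turn":0},{"delta_pos":[7.3,-29.5,-1.5],"turn":0},{"delta_pos":[7.4,-33,-1.5],"turn":0}]'
python3 -m handwheel '[{"delta_pos":[0,-3,0],"turn":2},{"delta_pos":[0,-6,0],"turn":4},{"delta_pos":[0,-9,0],"turn":6},{"delta_pos":[-3,-12,0],"turn":8.2},{"delta_pos":[-6,-15,0],"turn":8.2},{"delta_pos":[-8,-18,0],"turn":8.2},{"delta_pos":[-10,-21,0],"turn":8.2},{"delta_pos":[-11.5,-23.5,0],"turn":8.2},{"delta_pos":[-11.7,-23.6,0],"turn":8.2},{"delta_pos":[-11.7,-23.6,0],"turn":8.2}]'
```

```text
t: 8.02
tool_pos: [0.416, 0.0001, 0.3291]
eef_rot: [[-0.999, -0.034, -0.001], [-0.034, 0.999, 0.0], [0.001, 0.0, -1.0]]
force: [0.5, -0.1, -0.9]
finger_gap: 0.0735
grip_force: 57.3
t: 8.85
tool_pos: [0.5419, -0.2316, 0.3267]
eef_rot: [[-0.994, 0.111, -0.005], [0.111, 0.994, 0.003], [0.005, 0.002, -1.0]]
force: [-1.1, 1.0, -1.2]
finger_gap: 0.0737
grip_force: 57.3
```

```bash
python3 -m handwheel '[{"delta_pos":[0,0,3],"turn":0},{"delta_pos":[0,0,6],"turn":0},{"delta_pos":[0,0,9],"turn":0},{"delta_pos":[0,0,12],"turn":0},{"delta_pos":[0,0,15],"turn":0},{"delta_pos":[0,0,17.5],"turn":0},{"delta_pos":[0,0,19],"turn":0},{"delta_pos":[0,0,19.7],"turn":0},{"delta_pos":[0,0,19.7],"turn":0},{"delta_pos":[0,0,19.7],"turn":0}]'
python3 -c "
from h import *
s=st()
a=eyes.read_camera('scene')[...,::-1];b=eyes.read_camera('top')[...,::-1]
o=np.hstack([cv2.resize(a[100:200,340:440],(500,600),interpolation=cv2.INTER_CUBIC)[:, :],cv2.resize(b[140:260,216:276],(300,600),interpolation=cv2.INTER_CUBIC)])
cv2.imwrite('pics/c6.png',o)
d=lambda th:np.array([np.sin(th),0,-np.cos(th)])
c,sn=np.cos(-.1096),np.sin(-.1096);R=np.array([[c,-sn,0],[sn,c,0],[0,0,1]])
for th in (0,25,40):
  X=[s['tool_pos']+R@(np.array([-.002,y,.024])+k*d(np.radians(th))) for y in(.0375,-.0375) for k in(0,.1)]
  print(th,((proj('scene',X)-[340,100])*[5,6]).round().tolist())"
```

```text
t: 9.68
tool_pos: [0.5415, -0.2296, 0.134]
eef_rot: [[-0.994, 0.108, 0.001], [0.108, 0.994, -0.0], [-0.001, -0.0, -1.0]]
force: [-0.4, -0.3, -0.6]
finger_gap: 0.0734
grip_force: 57.3
{'t': 9.6833, 'tool_pos': [0.5415, -0.2296, 0.134], 'force': [-0.4332, -0.2814, -0.5902], 'finger_gap': 0.0734, 'grip_force': 57.3114}
0 [[208.0, 181.0], [192.0, 329.0], [301.0, 149.0], [282.0, 296.0]]
25 [[208.0, 181.0], [159.0, 278.0], [301.0, 149.0], [248.0, 246.0]]
40 [[208.0, 181.0], [144.0, 239.0], [301.0, 149.0], [233.0, 207.0]]
```

View pics/c6.png

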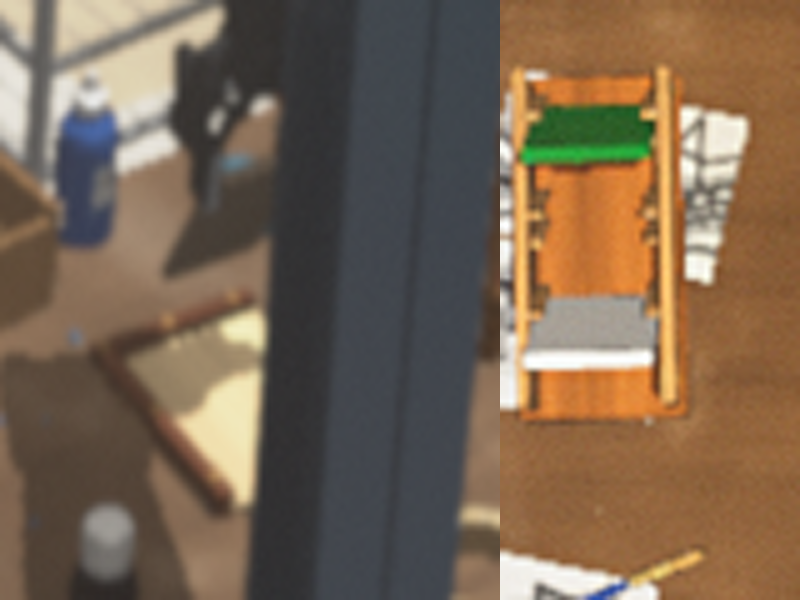

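```bash
python3 -m handwheel '[{"delta_pos":[0,0,2],"turn":0.1},{"delta_pos":[0,0,3.5],"turn":0.1},{"delta_pos":[0,0,4.5],"turn":0.1},{"delta_pos":[0,0,5],"turn":0.1},{"delta_pos":[0,0,5.2],"turn":0.1},{"delta_pos":[0,0,5.2],"turn":0.1},{"delta_pos":[0,0,5.2],"turn":0.1}]' - 20
python3 -m handwheel '[{"delta_pos":[0,0,0.1],"turn":0},{"delta_pos":[0,0,0.2],"turn":0},{"delta_pos":[0,0,0.3],"turn":0},{"delta_pos":[0,0,0.3],"turn":0}]'
python3 -m handwheel '[{"delta_pos":[0,0,0.1],"turn":0},{"delta_pos":[0,0,0.2],"turn":0},{"delta_pos":[0,0,0.3],"turn":0},{"delta_pos":[0,0,0.3],"turn":0}]'
```

```text
t: 10.37
tool_pos: [0.5423, -0.2307, 0.0823]
eef_rot: [[-0.994, 0.111, 0.001], [0.111, 0.994, -0.001], [-0.002, -0.001, -1.0]]
force: [0.4, 0.1, -0.1]
finger_gap: 0.0734
grip_force: 57.3
t: 10.7
tool_pos: [0.5417, -0.2303, 0.0783]
eef_rot: [[-0.994, 0.111, 0.0], [0.111, 0.994, -0.0], [-0.0, -0.0, -1.0]]
force: [0.2, 0.6, -0.7]
finger_gap: 0.0733
grip_force: 57.3
t: 11.03
tool_pos: [0.5416, -0.2303, 0.0749]
eef_rot: [[-0.994, 0.111, -0.0], [0.111, 0.994, 0.0], [0.0, 0.0, -1.0]]
force: [-0.2, -0.7, -1.4]
finger_gap: 0.0738
grip_force: 57.3
```

```bash
python3 -m handwheel '[{"delta_pos":[0,0,0.1],"turn":0},{"delta_pos":[0,0,0.2],"turn":0},{"delta_pos":[0,0,0.2],"turn":0}]' 80 20
python3 -m handwheel '[{"delta_pos":[0,0,0.1],"turn":0},{"delta_pos":[0,0,0.2],"turn":0},{"delta_pos":[0,0,0.2],"turn":0}]'
```

```text
t: 11.28
tool_pos: [0.5417, -0.2303, 0.0747]
eef_rot: [[-0.994, 0.111, 0.001], [0.111, 0.994, -0.0], [-0.001, -0.0, -1.0]]
force: [-2.7, 1.1, 4.5]
finger_gap: 0.0736
grip_force: 58.0
t: 11.53
tool_pos: [0.5417, -0.2303, 0.0744]
eef_rot: [[-0.994, 0.11, 0.001], [0.11, 0.994, -0.001], [-0.001, -0.001, -1.0]]
force: [-5.3, 2.9, 10.7]
finger_gap: 0.0734
grip_force: 58.8
```

```bash
python3 -m handwheel '[{"delta_pos":[0,0,-0.3],"turn":0},{"delta_pos":[0,0,-0.3],"turn":0},{"delta_pos":[0,0,-0.3],"turn":0}]' 40 20
```

```text
t: 11.78
tool_pos: [0.5419, -0.2306, 0.0744]
eef_rot: [[-0.994, 0.111, 0.0], [0.111, 0.994, -0.001], [-0.001, -0.001, -1.0]]
force: [-0.6, 0.1, 2.5]
finger_gap: 0.0737
grip_force: 57.8
```

```bash
python3 -m handwheel '[{"delta_pos":[0,0,-0.3],"turn":0},{"delta_pos":[0,0,-0.3],"turn":0},{"delta_pos":[0,0,-0.3],"turn":0}]' 36 20
```

```text
t: 12.03
tool_pos: [0.5416, -0.2302, 0.0768]
eef_rot: [[-0.994, 0.111, -0.0], [0.111, 0.994, 0.0], [0.0, 0.0, -1.0]]
force: [-0.7, 1.1, -2.4]
finger_gap: 0.0733
grip_force: 54.7
```

```bash
python3 -m handwheel '[{"delta_pos":[0,0,0.2],"turn":0},{"delta_pos":[0,0,0.2],"turn":0},{"delta_pos":[0,0,0.2],"turn":0}]' 35 20
python3 -m handwheel '[{"delta_pos":[0,0,0.1],"turn":0},{"delta_pos":[0,0,0.1],"turn":0},{"delta_pos":[0,0,0.1],"turn":0}]' 34 20
```

```text
t: 12.28
tool_pos: [0.5416, -0.2302, 0.0748]
eef_rot: [[-0.994, 0.111, -0.0], [0.111, 0.994, 0.0], [0.0, 0.0, -1.0]]
force: [-1.6, -0.5, -1.5]
finger_gap: 0.0738
grip_force: 43.7
t: 12.53
tool_pos: [0.5417, -0.2303, 0.0745]
eef_rot: [[-0.994, 0.111, 0.0], [0.111, 0.994, 0.0], [-0.0, 0.0, -1.0]]
force: [-1.9, 1.5, 0.6]
finger_gap: 0.0737
grip_force: 32.7
```

```bash
python3 -m handwheel '[{"delta_pos":[0.35,0,0.15],"turn":0},{"delta_pos":[0.7,0,0.33],"turn":0},{"delta_pos":[1.05,0,0.53],"turn":0},{"delta_pos":[1.39,0,0.74],"turn":0},{"delta_pos":[1.39,0,0.74],"turn":0}]' 33 20
python3 -m handwheel '[{"delta_pos":[0.32,0,0.22],"turn":0},{"delta_pos":[0.64,0,0.45],"turn":0},{"delta_pos":[0.94,0,0.7],"turn":0},{"delta_pos":[1.23,0,0.97],"turn":0},{"delta_pos":[1.23,0,0.97],"turn":0}]'
```

```text
t: 12.95
tool_pos: [0.5269, -0.2286, 0.0666]
eef_rot: [[-0.994, 0.111, -0.001], [0.111, 0.994, 0.0], [0.001, 0.0, -1.0]]
force: [-0.3, 0.5, 1.2]
finger_gap: 0.0743
grip_force: 22.0
t: 13.37
tool_pos: [0.514, -0.2271, 0.0563]
eef_rot: [[-0.994, 0.111, -0.003], [0.111, 0.994, 0.0], [0.003, 0.0, -1.0]]
force: [-2.2, 1.3, 4.6]
finger_gap: 0.0743
grip_force: 22.4
```

```bash
python3 -m handwheel '[{"delta_pos":[0.28,0,0.25],"turn":0},{"delta_pos":[0.54,0,0.5],"turn":0},{"delta_pos":[0.8,0,0.8],"turn":0},{"delta_pos":[1.03,0,1.1],"turn":0},{"delta_pos":[1.26,0,1.45],"turn":0},{"delta_pos":[1.46,0,1.75],"turn":0},{"delta_pos":[1.66,0,2.1],"turn":0},{"delta_pos":[1.83,0,2.4],"turn":0},{"delta_pos":[1.83,0,2.4],"turn":0}]'
python3 -m handwheel '[{"delta_pos":[0.15,0,0.3],"turn":0},{"delta_pos":[0.3,0,0.7],"turn":0},{"delta_pos":[0.45,0,1.1],"turn":0},{"delta_pos":[0.55,0,1.5],"turn":0},{"delta_pos":[0.55,0,1.5],"turn":0}]'
```

```text
t: 14.12
tool_pos: [0.4967, -0.2252, 0.0319]
eef_rot: [[-0.994, 0.111, -0.001], [0.111, 0.994, 0.0], [0.001, 0.0, -1.0]]
force: [-2.8, 1.0, 2.8]
finger_gap: 0.0742
grip_force: 22.5
t: 14.53
tool_pos: [0.4916, -0.2247, 0.0169]
eef_rot: [[-0.994, 0.111, -0.001], [0.111, 0.994, 0.0], [0.001, 0.0, -1.0]]
force: [-1.8, -0.0, 0.6]
finger_gap: 0.0743
grip_force: 22.3
```

```bash
python3 -m handwheel '[{"delta_pos":[0.1,0,0.3],"turn":0},{"delta_pos":[0.18,0,0.6],"turn":0},{"delta_pos":[0.23,0,0.9],"turn":0},{"delta_pos":[0.25,0,1.1],"turn":0},{"delta_pos":[0.25,0,1.1],"turn":0}]'
python3 -m handwheel '[{"delta_pos":[0,0,0.1],"turn":0},{"delta_pos":[0.05,0,0.2],"turn":0},{"delta_pos":[0.05,0,0.3],"turn":0},{"delta_pos":[0.05,0,0.3],"turn":0}]'
python3 -c "
from h import *
a=eyes.read_camera('scene')[...,::-1];cv2.imwrite('pics/s7.png',a)"
```

```text
t: 14.95
tool_pos: [0.4892, -0.2244, 0.0064]
eef_rot: [[-0.994, 0.111, -0.001], [0.111, 0.994, 0.0], [0.001, 0.0, -1.0]]
force: [-1.6, 0.7, 0.8]
finger_gap: 0.0745
grip_force: 22.2
t: 15.28
tool_pos: [0.4892, -0.2244, 0.0041]
eef_rot: [[-0.994, 0.111, 0.0], [0.111, 0.994, -0.0], [-0.0, -0.0, -1.0]]
force: [-1.5, 1.4, 2.0]
finger_gap: 0.0742
grip_force: 22.1
```

```bash
python3 -m handwheel '[{"delta_pos":[0,0,0.1],"turn":0},{"delta_pos":[0,0,0.2],"turn":0},{"delta_pos":[0,0,0.2],"turn":0}]'
python3 -m handwheel '[{"delta_pos":[0,0,0.1],"turn":0},{"delta_pos":[0,0,0.2],"turn":0},{"delta_pos":[0,0,0.2],"turn":0}]'
```

```text
t: 15.58
tool_pos: [0.4889, -0.2244, 0.0019]
eef_rot: [[-0.994, 0.111, -0.0], [0.111, 0.994, 0.0], [0.0, 0.0, -1.0]]
force: [-1.6, -0.1, 1.3]
finger_gap: 0.0741
grip_force: 22.1
t: 15.83
tool_pos: [0.4889, -0.2244, -0.0002]
eef_rot: [[-0.994, 0.111, -0.0], [0.111, 0.994, 0.0], [0.0, 0.0, -1.0]]
force: [-1.3, 0.3, 1.7]
finger_gap: 0.0744
grip_force: 22.1
```

```bash
python3 -m handwheel '[{"delta_pos":[0,0,0.1],"turn":0},{"delta_pos":[0,0,0.2],"turn":0},{"delta_pos":[0,0,0.2],"turn":0}]'
python3 -m handwheel '[{"delta_pos":[0,0,0.1],"turn":0},{"delta_pos":[0,0,0.1],"turn":0}]'
python3 -c "
from h import *
s=st();a=eyes.read_camera('scene')[...,::-1];b=eyes.read_camera('top')[...,::-1]
o=np.hstack([cv2.resize(a[120:200,340:430],(450,400),interpolation=cv2.INTER_CUBIC),cv2.resize(b[150:220,385:447],(350,400),interpolation=cv2.INTER_CUBIC)])
cv2.imwrite('pics/c7.png',o)"
```

```text
t: 16.08
tool_pos: [0.4891, -0.2245, -0.001]
eef_rot: [[-0.994, 0.111, 0.0], [0.111, 0.994, -0.0], [-0.0, -0.0, -1.0]]
force: [-3.0, 1.1, 6.6]
finger_gap: 0.0745
grip_force: 24.3
t: 16.25
tool_pos: [0.4891, -0.2245, -0.001]
eef_rot: [[-0.994, 0.111, 0.0], [0.111, 0.994, -0.0], [-0.0, -0.0, -1.0]]
force: [-4.6, 1.8, 9.5]
finger_gap: 0.0744
grip_force: 26.6
{'t': 16.25, 'tool_pos': [0.4891, -0.2245, -0.001], 'force': [-4.6078, 1.8147, 9.4834], 'finger_gap': 0.0744, 'grip_force': 26.6305}
```

View pics/c7.png

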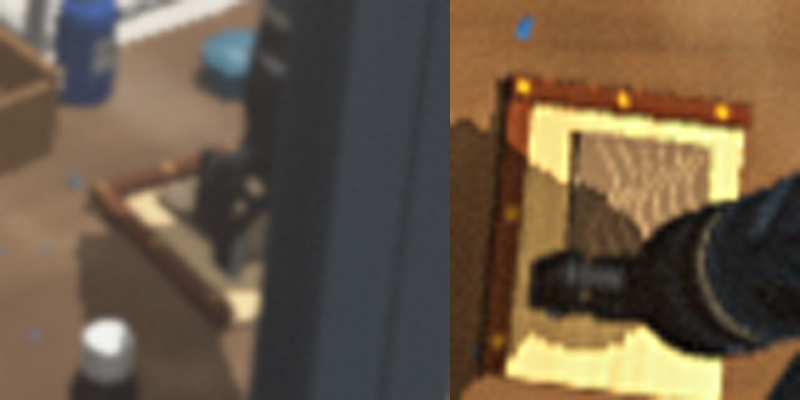

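```bash
python3 -m handwheel '[{"delta_pos":[0,0,-0.25],"turn":0},{"delta_pos":[0,0,-0.25],"turn":0}]'
python3 -m handwheel '[{"delta_pos":[0,0,0],"turn":0},{"delta_pos":[0,0,0],"turn":0},{"delta_pos":[0,0,0],"turn":0},{"delta_pos":[0,0,0],"turn":0},{"delta_pos":[0,0,0],"turn":0}]' 0
python3 -m handwheel '[{"delta_pos":[0,0,-1],"turn":0},{"delta_pos":[0,0,-3],"turn":0},{"delta_pos":[0,0,-6],"turn":0},{"delta_pos":[2,0,-6],"turn":0},{"delta_pos":[5,0,-6],"turn":0},{"delta_pos":[5,0,-6],"turn":0},{"delta_pos":[5,0,-6],"turn":0}]'
python3 -m handwheel '[{"delta_pos":[0,0,0],"turn":0},{"delta_pos":[0,0,0],"turn":0},{"delta_pos":[0,0,0],"turn":0},{"delta_pos":[0,0,0],"turn":0},{"delta_pos":[0,0,0],"turn":0},{"delta_pos":[0,0,0],"turn":0},{"delta_pos":[0,0,0],"turn":0},{"delta_pos":[0,0,0],"turn":0},{"delta_pos":[0,0,0],"turn":0},{"delta_pos":[0,0,0],"turn":0}]' 255 40
```

```text
t: 16.52
tool_pos: [0.4896, -0.2246, 0.0001]
eef_rot: [[-0.994, 0.111, 0.001], [0.111, 0.994, -0.0], [-0.001, -0.0, -1.0]]
force: [-0.7, -0.1, -0.8]
finger_gap: 0.0743
grip_force: 21.8
t: 16.93
tool_pos: [0.4889, -0.2243, -0.0007]
eef_rot: [[-0.994, 0.111, -0.0], [0.111, 0.994, 0.0], [0.0, 0.0, -1.0]]
force: [0.5, 0.1, -0.2]
finger_gap: 0.0852
grip_force: 0.0
t: 17.52
tool_pos: [0.4381, -0.2184, 0.0598]
eef_rot: [[-0.994, 0.112, -0.001], [0.112, 0.994, 0.0], [0.001, 0.0, -1.0]]
force: [0.5, 0.1, 0.4]
finger_gap: 0.0854
grip_force: 0.0
t: 18.35
tool_pos: [0.4393, -0.2189, 0.0596]
eef_rot: [[-0.994, 0.111, -0.0], [0.111, 0.994, 0.0], [0.0, 0.0, -1.0]]
force: [-0.0, 0.4, -0.2]
finger_gap: -0.0003
grip_force: 0.0
```

```bash
python3 -m handwheel '[{"delta_pos":[0,0,2],"turn":0},{"delta_pos":[0,0,4],"turn":0},{"delta_pos":[0,0,4.8],"turn":0},{"delta_pos":[-1,0,4.8],"turn":0},{"delta_pos":[-2,0,4.8],"turn":0},{"delta_pos":[-2.3,0,4.8],"turn":0},{"delta_pos":[-2.6,0,4.8],"turn":0},{"delta_pos":[-2.9,0,4.8],"turn":0},{"delta_pos":[-3.2,0,4.8],"turn":0},{"delta_pos":[-3.2,0,4.8],"turn":0}]'
python3 -m handwheel '[{"delta_pos":[-0.1,0,0],"turn":0},{"delta_pos":[-0.2,0,0],"turn":0},{"delta_pos":[-0.3,0,0],"turn":0},{"delta_pos":[-0.4,0,0],"turn":0},{"delta_pos":[-0.5,0,0],"turn":0},{"delta_pos":[-0.6,0,0],"turn":0},{"delta_pos":[-0.7,0,0],"turn":0},{"delta_pos":[-0.7,0,0],"turn":0}]'
```

```text
t: 19.18
tool_pos: [0.4717, -0.2226, 0.0119]
eef_rot: [[-0.994, 0.111, 0.001], [0.111, 0.994, -0.0], [-0.001, -0.0, -1.0]]
force: [-0.3, 0.6, 0.3]
finger_gap: -0.0
grip_force: 0.0
t: 19.85
tool_pos: [0.4784, -0.2233, 0.0116]
eef_rot: [[-0.994, 0.111, 0.0], [0.111, 0.994, -0.0], [-0.0, -0.0, -1.0]]
force: [-0.3, 0.3, 0.2]
finger_gap: -0.0001
grip_force: 0.4
```

```bash
python3 -m handwheel '[{"delta_pos":[-0.1,0,0],"turn":0},{"delta_pos":[-0.2,0,0],"turn":0},{"delta_pos":[-0.3,0,0],"turn":0},{"delta_pos":[-0.3,0,0],"turn":0}]'
python3 -m handwheel '[{"delta_pos":[-0.1,0,0],"turn":0},{"delta_pos":[-0.2,0,0],"turn":0},{"delta_pos":[-0.2,0,0],"turn":0}]'
```

```text
t: 20.18
tool_pos: [0.4814, -0.2236, 0.0116]
eef_rot: [[-0.994, 0.111, 0.0], [0.111, 0.994, -0.0], [-0.0, 0.0, -1.0]]
force: [-0.7, -0.8, 0.1]
finger_gap: -0.0
grip_force: 0.3
t: 20.43
tool_pos: [0.4834, -0.2238, 0.0116]
eef_rot: [[-0.994, 0.111, 0.0], [0.111, 0.994, 0.0], [-0.0, 0.0, -1.0]]
force: [-0.1, 0.3, -0.3]
finger_gap: 0.0
grip_force: 0.2
```

```bash
python3 -m handwheel '[{"delta_pos":[-0.1,0,0],"turn":0},{"delta_pos":[-0.2,0,0],"turn":0},{"delta_pos":[-0.2,0,0],"turn":0}]'
python3 -m handwheel '[{"delta_pos":[-0.1,0,0],"turn":0},{"delta_pos":[-0.1,0,0],"turn":0}]'
python3 -c "
from h import *
b=eyes.read_camera('top');cv2.imwrite('pics/t8.png',b[...,::-1])
p=proj('top',[[.5278+.9940*x-.1094*.009,-.2193-.1094*x-.994*.009,z] for x,z in((.0685,.018),(.0685,.008),(.0185,.017),(-.0315,.017))]);print(p.round(1).tolist())
c=int(p[0,0]);print([b[r,c+8].tolist() for r in range(162,182)])"
```

```text
t: 20.68
tool_pos: [0.4839, -0.2238, 0.0115]
eef_rot: [[-0.994, 0.111, -0.003], [0.111, 0.994, 0.0], [0.003, -0.0, -1.0]]
force: [-5.8, 0.9, 3.7]
finger_gap: 0.0001
grip_force: 2.6
t: 20.85
tool_pos: [0.484, -0.2238, 0.0115]
eef_rot: [[-0.994, 0.111, -0.005], [0.111, 0.994, 0.0], [0.005, -0.0, -1.0]]
force: [-7.5, 0.3, 4.6]
finger_gap: -0.0003
grip_force: 3.7
[[419.3, 169.9], [418.2, 170.4], [417.8, 185.6], [416.3, 201.5]]
[[158, 111, 67], [161, 115, 72], [156, 108, 65], [151, 105, 60], [142, 91, 50], [125, 64, 28], [131, 62, 28], [129, 59, 25], [119, 60, 27], [116, 83, 52], [161, 123, 84], [170, 130, 89], [184, 144, 96], [198, 158, 106], [191, 149, 102], [208, 164, 107], [210, 166, 114], [197, 159, 108], [198, 155, 104], [200, 155, 106]]
```

```bash
python3 -m handwheel '[{"delta_pos":[1,0,0],"turn":0},{"delta_pos":[1,0,-3],"turn":0},{"delta_pos":[0,-3,-5],"turn":0},{"delta_pos":[-2.5,-5.5,-5],"turn":0},{"delta_pos":[-5,-6.5,-5],"turn":0},{"delta_pos":[-5.9,-6.7,-5],"turn":0},{"delta_pos":[-5.9,-6.7,-5],"turn":0},{"delta_pos":[-5.9,-6.7,-5],"turn":0}]'
python3 -c "
from h import *
s=st();d=s['tool_pos']-[.5278,-.2193,0];c,n=np.cos(-.1096),np.sin(-.1096);print('local',c*d[0]+n*d[1],-n*d[0]+c*d[1])
print('paintbox?',ray('top',[[474,213],[474,213]],[0,.06]))"
```

```text
t: 21.57
tool_pos: [0.5379, -0.2973, 0.0614]
eef_rot: [[-0.994, 0.11, 0.001], [0.11, 0.994, 0.0], [-0.001, 0.0, -1.0]]
force: [-0.3, -0.7, -0.4]
finger_gap: 0.0001
grip_force: 0.0
{'t': 21.5667, 'tool_pos': [0.5379, -0.2973, 0.0614], 'force': [-0.2513, -0.7177, -0.4358], 'finger_gap': 0.0001, 'grip_force': 0.0}
local 0.01861463435920832 -0.07645102482395257
paintbox? [[ 0.46357563 -0.41265966  0.        ]
 [ 0.45868485 -0.38368496  0.06      ]]
```

```bash
python3 -m handwheel '[{"delta_pos":[0,0,3],"turn":0},{"delta_pos":[0,0,4.9],"turn":0},{"delta_pos":[0,0,4.95],"turn":0},{"delta_pos":[0,0.5,4.95],"turn":0},{"delta_pos":[0,1,4.95],"turn":0},{"delta_pos":[0,1.3,4.95],"turn":0},{"delta_pos":[0,1.6,4.95],"turn":0},{"delta_pos":[0,1.8,4.95],"turn":0},{"delta_pos":[0,2,4.95],"turn":0},{"delta_pos":[0,2,4.95],"turn":0}]'
python3 -m handwheel '[{"delta_pos":[0,0.15,0],"turn":0},{"delta_pos":[0,0.3,0],"turn":0},{"delta_pos":[0,0.45,0],"turn":0},{"delta_pos":[0,0.6,0],"turn":0},{"delta_pos":[0,0.75,0],"turn":0},{"delta_pos":[0,0.9,0],"turn":0},{"delta_pos":[0,1.05,0],"turn":0},{"delta_pos":[0,1.2,0],"turn":0},{"delta_pos":[0,1.2,0],"turn":0}]'
```

```text
t: 22.4
tool_pos: [0.5399, -0.2771, 0.0128]
eef_rot: [[-0.994, 0.11, 0.001], [0.11, 0.994, -0.0], [-0.001, -0.0, -1.0]]
force: [-0.6, -0.6, 0.2]
finger_gap: -0.0002
grip_force: 0.0
t: 23.15
tool_pos: [0.5409, -0.2651, 0.0122]
eef_rot: [[-0.994, 0.11, 0.0], [0.11, 0.994, 0.0], [-0.0, 0.0, -1.0]]
force: [-0.3, -1.2, 0.5]
finger_gap: -0.0004
grip_force: 0.3
```

Local y is now about −44 mm; the stop is expected around −36. Smaller steps from here.

```bash
python3 -m handwheel '[{"delta_pos":[0,0.1,0],"turn":0},{"delta_pos":[0,0.2,0],"turn":0},{"delta_pos":[0,0.3,0],"turn":0},{"delta_pos":[0,0.4,0],"turn":0},{"delta_pos":[0,0.4,0],"turn":0}]'
python3 -m handwheel '[{"delta_pos":[0,0.1,0],"turn":0},{"delta_pos":[0,0.2,0],"turn":0},{"delta_pos":[0,0.2,0],"turn":0}]'
python3 -m handwheel '[{"delta_pos":[0,0.1,0],"turn":0},{"delta_pos":[0,0.1,0],"turn":0}]'
```

```text
t: 23.57
tool_pos: [0.5413, -0.2613, 0.0122]
eef_rot: [[-0.994, 0.111, 0.0], [0.111, 0.994, 0.0], [-0.0, 0.0, -1.0]]
force: [-0.0, -1.3, -0.3]
finger_gap: -0.0001
grip_force: 0.4
t: 23.82
tool_pos: [0.5415, -0.2593, 0.0122]
eef_rot: [[-0.994, 0.111, 0.0], [0.111, 0.994, 0.0], [-0.0, 0.0, -1.0]]
force: [-0.3, -0.8, 0.0]
finger_gap: 0.0001
grip_force: 0.4
t: 23.98
tool_pos: [0.5416, -0.2583, 0.0122]
eef_rot: [[-0.994, 0.111, 0.0], [0.111, 0.994, 0.0], [-0.0, 0.0, -1.0]]
force: [0.4, -1.1, 1.1]
finger_gap: -0.0001
grip_force: 0.5
```

```bash
python3 -m handwheel '[{"delta_pos":[0,0.1,0],"turn":0},{"delta_pos":[0,0.1,0],"turn":0}]'
python3 -m handwheel '[{"delta_pos":[0,0.1,0],"turn":0},{"delta_pos":[0,0.1,0],"turn":0}]'
python3 -c "
from h import *
b=eyes.read_camera('top');cv2.imwrite('pics/t9.png',b[...,::-1])
r=179
c,s=np.cos(-.1096),np.sin(-.1096)
for y in (.0675,.0535,.0535-.075): print(y,proj('top',[[.5278+c*.045-s*y,-.2193+s*.045+c*y,.016]]).round(1))
print([(k,b[r,k].tolist()) for k in range(392,442)])"
```

```text
t: 24.15
tool_pos: [0.5417, -0.2574, 0.0122]
eef_rot: [[-0.994, 0.111, 0.0], [0.111, 0.994, 0.0], [-0.0, 0.0, -1.0]]
force: [-0.0, -1.2, 0.9]
finger_gap: -0.0
grip_force: 0.5
t: 24.32
tool_pos: [0.5418, -0.2563, 0.0121]
eef_rot: [[-0.994, 0.111, -0.0], [0.111, 0.994, 0.0], [0.0, 0.0, -1.0]]
force: [-1.0, 0.2, 0.5]
finger_gap: 0.0003
grip_force: 0.5
0.0675 [[394.1 174.3]]
0.0535 [[398.6 174.9]]
-0.0215 [[422.4 177.8]]
[(392, [74, 50, 31]), (393, [56, 33, 17]), (394, [70, 37, 24]), (395, [79, 41, 19]), (396, [75, 36, 19]), (397, [73, 37, 15]), (398, [104, 66, 39]), (399, [145, 111, 63]), (400, [107, 85, 50]), (401, [75, 58, 40]), (402, [83, 61, 40]), (403, [87, 67, 45]), (404, [85, 64, 41]), (405, [85, 62, 45]), (406, [85, 63, 43]), (407, [93, 70, 44]), (408, [96, 72, 49]), (409, [94, 72, 48]), (410, [104, 84, 56]), (411, [90, 66, 44]), (412, [103, 80, 52]), (413, [95, 72, 48]), (414, [94, 74, 48]), (415, [100, 76, 49]), (416, [54, 42, 31]), (417, [47, 46, 42]), (418, [60, 57, 55]), (419, [52, 48, 45]), (420, [47, 42, 37]), (421, [51, 43, 44]), (422, [58, 54, 49]), (423, [50, 47, 44]), (424, [58, 50, 44]), (425, [42, 43, 41]), (426, [43, 42, 42]), (427, [41, 35, 34]), (428, [29, 24, 21]), (429, [25, 21, 20]), (430, [31, 23, 19]), (431, [27, 22, 20]), (432, [23, 24, 16]), (433, [18, 16, 7]), (434, [30, 30, 28]), (435, [28, 21, 19]), (436, [37, 35, 33]), (437, [37, 37, 32]), (438, [35, 29, 27]), (439, [29, 23, 19]), (440, [23, 22, 16]), (441, [27, 21, 17])]
```

```bash
python3 -m handwheel '[{"delta_pos":[0,0.1,0],"turn":0},{"delta_pos":[0,0.2,0],"turn":0},{"delta_pos":[0,0.2,0],"turn":0}]'
python3 -m handwheel '[{"delta_pos":[0,0.1,0],"turn":0},{"delta_pos":[0,0.1,0],"turn":0}]'
python3 -m handwheel '[{"delta_pos":[0,0.1,0],"turn":0},{"delta_pos":[0,0.1,0],"turn":0}]'
```

```text
t: 24.62
tool_pos: [0.5421, -0.2543, 0.0121]
eef_rot: [[-0.994, 0.111, 0.0], [0.111, 0.994, 0.0], [0.0, 0.0, -1.0]]
force: [-0.9, -1.5, 0.3]
finger_gap: 0.0001
grip_force: 0.5
t: 24.78
tool_pos: [0.5421, -0.2533, 0.0121]
eef_rot: [[-0.994, 0.111, -0.0], [0.111, 0.994, 0.0], [0.0, 0.0, -1.0]]
force: [-0.3, -1.1, 0.8]
finger_gap: 0.0004
grip_force: 0.5
t: 24.95
tool_pos: [0.5422, -0.2523, 0.0121]
eef_rot: [[-0.994, 0.111, -0.0], [0.111, 0.994, 0.0], [0.0, 0.0, -1.0]]
force: [-0.2, -0.4, 1.1]
finger_gap: -0.0003
grip_force: 0.5
```

```bash
python3 -m handwheel '[{"delta_pos":[0,0.1,0],"turn":0},{"delta_pos":[0,0.1,0],"turn":0}]'
python3 -m handwheel '[{"delta_pos":[0,0.1,0],"turn":0},{"delta_pos":[0,0.1,0],"turn":0}]'
```

```text
t: 25.12
tool_pos: [0.5424, -0.2513, 0.0121]
eef_rot: [[-0.994, 0.111, -0.0], [0.111, 0.994, 0.0], [0.0, 0.0, -1.0]]
force: [-0.9, -0.8, 1.2]
finger_gap: 0.0
grip_force: 0.5
t: 25.28
tool_pos: [0.5425, -0.2503, 0.0121]
eef_rot: [[-0.994, 0.111, 0.0], [0.111, 0.994, 0.0], [0.0, 0.0, -1.0]]
force: [-1.1, -0.5, 1.4]
finger_gap: -0.0003
grip_force: 0.5
```

```bash
python3 -c "
from h import *
b=eyes.read_camera('top');cv2.imwrite('pics/t10.png',b[...,::-1])
for r in (174,179,190,198): print(r,[(k,int(b[r,k].sum())) for k in range(388,406)])"
```

```text
174 [(388, 178), (389, 185), (390, 191), (391, 183), (392, 183), (393, 118), (394, 95), (395, 150), (396, 150), (397, 134), (398, 132), (399, 112), (400, 187), (401, 203), (402, 189), (403, 191), (404, 186), (405, 210)]
179 [(388, 165), (389, 166), (390, 170), (391, 175), (392, 136), (393, 110), (394, 126), (395, 151), (396, 139), (397, 149), (398, 127), (399, 169), (400, 207), (401, 203), (402, 195), (403, 191), (404, 194), (405, 223)]
190 [(388, 163), (389, 159), (390, 161), (391, 155), (392, 87), (393, 130), (394, 139), (395, 128), (396, 136), (397, 104), (398, 210), (399, 214), (400, 192), (401, 196), (402, 211), (403, 243), (404, 190), (405, 198)]
198 [(388, 154), (389, 153), (390, 170), (391, 100), (392, 130), (393, 149), (394, 140), (395, 125), (396, 136), (397, 184), (398, 186), (399, 183), (400, 181), (401, 274), (402, 360), (403, 371), (404, 416), (405, 435)]
```

```bash
python3 -m handwheel '[{"delta_pos":[0,0.1,0],"turn":0},{"delta_pos":[0,0.1,0],"turn":0}]'
python3 -m handwheel '[{"delta_pos":[0,0.1,0],"turn":0},{"delta_pos":[0,0.1,0],"turn":0}]'
```

```text
t: 25.5
tool_pos: [0.5426, -0.2494, 0.0121]
eef_rot: [[-0.994, 0.111, -0.0], [0.111, 0.994, 0.0], [0.0, 0.0, -1.0]]
force: [1.0, -1.4, 0.4]
finger_gap: -0.0003
grip_force: 0.5
t: 25.67
tool_pos: [0.5427, -0.2484, 0.0121]
eef_rot: [[-0.994, 0.111, -0.0], [0.111, 0.994, -0.0], [0.0, -0.0, -1.0]]
force: [-0.1, -0.5, 1.1]
finger_gap: 0.0001
grip_force: 0.6
```

```bash
python3 -m handwheel '[{"delta_pos":[0,0.1,0],"turn":0},{"delta_pos":[0,0.1,0],"turn":0}]'
python3 -m handwheel '[{"delta_pos":[0,0.1,0],"turn":0},{"delta_pos":[0,0.1,0],"turn":0}]'
python3 -c "
from h import *
b=eyes.read_camera('top');cv2.imwrite('pics/t11.png',b[...,::-1])
for r in (174,179,190,): print(r,[(k,int(b[r,k].sum())) for k in range(390,404)])
L=[(82.5,67.5,18),(68.5,53.5,17),(-31.5,53.5,17),(-31.5,-21.5,17),(68.5,-21.5,17)]
c,s=np.cos(-.1096),np.sin(-.1096)
print(proj('top',[[.5278+c*x/1e3-s*y/1e3,-.2193+s*x/1e3+c*y/1e3,z/1e3] for x,y,z in L]).round(1).tolist())"
```

```text
t: 25.83
tool_pos: [0.5425, -0.2482, 0.0121]
eef_rot: [[-0.994, 0.111, -0.001], [0.111, 0.994, -0.002], [0.001, -0.002, -1.0]]
force: [-1.3, -2.8, -0.2]
finger_gap: 0.0001
grip_force: 1.7
t: 26.0
tool_pos: [0.5425, -0.2481, 0.0122]
eef_rot: [[-0.994, 0.112, -0.001], [0.112, 0.994, -0.003], [0.001, -0.004, -1.0]]
force: [-1.3, -5.1, -0.1]
finger_gap: 0.0002
grip_force: 2.8
174 [(390, 180), (391, 188), (392, 176), (393, 117), (394, 88), (395, 142), (396, 132), (397, 138), (398, 146), (399, 194), (400, 197), (401, 175), (402, 198), (403, 186)]
179 [(390, 173), (391, 181), (392, 160), (393, 104), (394, 130), (395, 142), (396, 132), (397, 135), (398, 150), (399, 204), (400, 197), (401, 186), (402, 195), (403, 193)]
190 [(390, 161), (391, 157), (392, 100), (393, 129), (394, 140), (395, 138), (396, 134), (397, 141), (398, 197), (399, 191), (400, 199), (401, 199), (402, 231), (403, 206)]
[[395.5, 162.5], [399.4, 167.4], [396.4, 199.0], [420.3, 202.0], [423.1, 170.4]]
```

```bash
python3 -m handwheel '[{"delta_pos":[0,-0.7,0],"turn":0},{"delta_pos":[0,-1,0],"turn":0},{"delta_pos":[0,-1,-3],"turn":0},{"delta_pos":[0,-1,-5],"turn":0},{"delta_pos":[3,1,-5],"turn":0},{"delta_pos":[6,3,-5],"turn":0},{"delta_pos":[7.8,4.3,-5],"turn":0},{"delta_pos":[7.8,4.3,-5],"turn":0},{"delta_pos":[7.8,4.3,-3],"turn":0},{"delta_pos":[7.8,4.3,0],"turn":0}]'
python3 -m handwheel '[{"delta_pos":[0,0,0],"turn":0},{"delta_pos":[-0.4,0,0],"turn":0},{"delta_pos":[-0.8,0,0],"turn":0},{"delta_pos":[-1.2,0,0],"turn":0},{"delta_pos":[-1.4,0,0],"turn":0},{"delta_pos":[-1.5,0,0],"turn":0},{"delta_pos":[-1.5,0,0],"turn":0}]'
python3 -c "
from h import *
s=st();d=s['tool_pos']-[.5278,-.2193,0];c,n=np.cos(-.1096),np.sin(-.1096);print('local',c*d[0]+n*d[1],-n*d[0]+c*d[1])
d=np.array([.484,-.2238])-[.5278,-.2193];print('earlier stop',c*d[0]+n*d[1])"
```

```text
t: 26.88
tool_pos: [0.4741, -0.1967, 0.0156]
eef_rot: [[-0.994, 0.11, 0.009], [0.11, 0.994, -0.004], [-0.01, -0.003, -1.0]]
force: [0.3, 0.0, 0.3]
finger_gap: 0.0001
grip_force: 0.0
t: 27.47
tool_pos: [0.4858, -0.197, 0.0127]
eef_rot: [[-0.994, 0.111, 0.001], [0.111, 0.994, -0.0], [-0.001, -0.0, -1.0]]
force: [-0.2, 0.0, -0.3]
finger_gap: 0.0001
grip_force: 0.0
{'t': 27.4667, 'tool_pos': [0.4858, -0.197, 0.0127], 'force': [-0.1508, 0.0366, -0.2679], 'finger_gap': 0.0001, 'grip_force': 0.0}
local -0.04420464925192937 0.01753150178061584
earlier stop -0.04304498373014216
```

```bash
python3 -m handwheel '[{"delta_pos":[-0.05,0,0],"turn":0},{"delta_pos":[-0.1,0,0],"turn":0},{"delta_pos":[-0.1,0,0],"turn":0}]'
python3 -m handwheel '[{"delta_pos":[-0.1,0,0],"turn":0},{"delta_pos":[-0.1,0,0],"turn":0}]'
```

```text
t: 27.72
tool_pos: [0.486, -0.1969, 0.0122]
eef_rot: [[-0.994, 0.111, -0.0], [0.111, 0.994, 0.0], [0.0, 0.0, -1.0]]
force: [-1.1, -0.3, -0.7]
finger_gap: 0.0
grip_force: 0.0
t: 27.88
tool_pos: [0.4868, -0.197, 0.0121]
eef_rot: [[-0.994, 0.111, -0.0], [0.111, 0.994, 0.0], [0.001, 0.0, -1.0]]
force: [-0.7, 0.3, -0.5]
finger_gap: 0.0
grip_force: 0.2
```

```bash
python3 -m handwheel '[{"delta_pos":[-0.05,0,0],"turn":0},{"delta_pos":[-0.1,0,0],"turn":0}]'
python3 -m handwheel '[{"delta_pos":[-0.05,0,0],"turn":0},{"delta_pos":[-0.05,0,0],"turn":0}]'
```

```text
t: 28.05
tool_pos: [0.4871, -0.197, 0.012]
eef_rot: [[-0.994, 0.111, -0.002], [0.111, 0.994, 0.0], [0.002, -0.0, -1.0]]
force: [-2.8, -0.1, 3.0]
finger_gap: 0.0001
grip_force: 1.8
t: 28.22
tool_pos: [0.4871, -0.197, 0.012]
eef_rot: [[-0.994, 0.111, -0.003], [0.111, 0.994, 0.0], [0.003, -0.0, -1.0]]
force: [-4.6, 0.0, 4.4]
finger_gap: -0.0002
grip_force: 2.6
```

```bash
python3 -m handwheel '[{"delta_pos":[0.7,0,0],"turn":0},{"delta_pos":[1.2,0,0],"turn":0},{"delta_pos":[2,0,-4],"turn":0},{"delta_pos":[4,0,-8],"turn":0},{"delta_pos":[7,0,-12],"turn":0},{"delta_pos":[10,0,-16],"turn":0},{"delta_pos":[13,0,-18],"turn":0},{"delta_pos":[13,0,-18],"turn":0},{"delta_pos":[13,0,-18],"turn":0}]'
python3 -c "
from h import *
a=eyes.read_camera('scene')[...,::-1];b=eyes.read_camera('top')[...,::-1]
cv2.imwrite('pics/t12.png',b)
o=np.zeros((600,800,3),np.uint8)
o[:,:500]=cv2.resize(b[155:215,390:440],(500,600),interpolation=cv2.INTER_CUBIC)
o[:300,500:]=cv2.resize(b[140:240,200:300],(300,300));o[300:,500:]=cv2.resize(b[180:280,310:410],(300,300))
cv2.imwrite('pics/c8.png',o)"
```

```text
t: 28.97
tool_pos: [0.3597, -0.1838, 0.1959]
eef_rot: [[-0.994, 0.112, 0.007], [0.112, 0.994, -0.005], [-0.007, -0.004, -1.0]]
force: [0.1, -0.1, -0.3]
finger_gap: 0.0
grip_force: 0.0
```

View pics/c8.png

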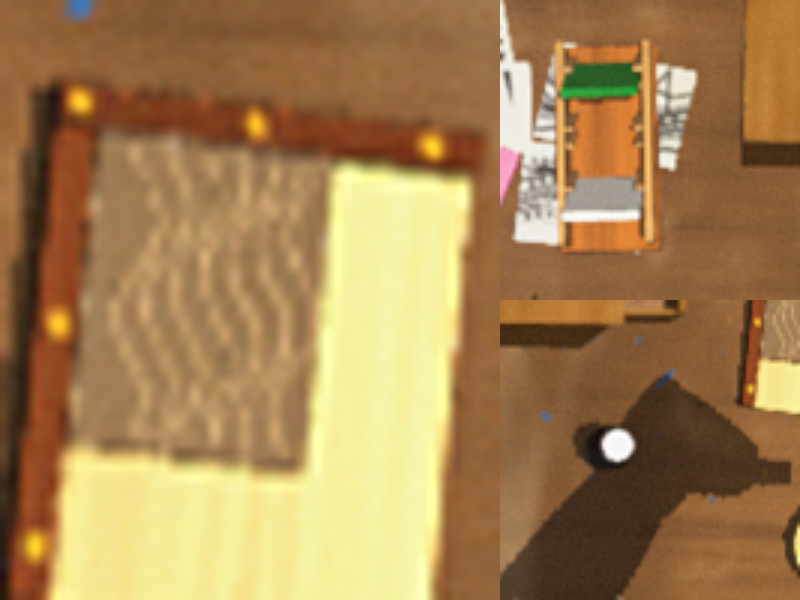

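The picture shows the block flat with its carved face up. It is snug in the fence corner at crop (100,130), with no yellow gap along either fence. The rack with its green and white blocks, and the ink bottle, are undisturbed.

```bash
python3 -c "
from rig import job_done
print(job_done())"
```

```text
the job is handed in; nothing more can be done
None
```

The lino block lies flat in the tray, carved face up, pressed by feel against both dark fences; the last picture shows no gap at either fence, the rack, its other blocks and the ink bottle undisturbed, and I handed the job in at about 29 s of the 67 s.

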